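Put the measuring cups away in their sliding-lid case

TASK

Put the washed measuring cups away in their case: draw the lid off, nest all the cups that are there inside one another in size order on the floor of the case, mouth down as they now stand on the mat. Then put the lid back in its dovetail ways, narrow end first, and slide it until it wedges tight, flush with the end of the case. Leave the can, the bin and the spanner where they are.

Things in the scene. Friction and masses are not known exactly. Their poses are not given: they have to be found in the camera images.
- cup_1: smallest of a graded set of five round steel measuring cups (any may be absent), standing mouth down. 25 mm across at the mouth rim, tapering evenly to 19 mm at the closed end, 30 mm tall, wall and closed end 2.5 mm thick, about 25 g. Origin: centre of the mouth (its underside as it stands); z points from the mouth to the closed end (up as it stands).
- cup_2: second smallest of a graded set of five round steel measuring cups (any may be absent), standing mouth down. 35 mm across at the mouth rim, tapering evenly to 29 mm at the closed end, 35 mm tall, wall and closed end 2.5 mm thick, about 35 g. Origin: centre of the mouth (its underside as it stands); z points from the mouth to the closed end (up as it stands).
- cup_3: middle of a graded set of five round steel measuring cups (any may be absent), standing mouth down. 46 mm across at the mouth rim, tapering evenly to 40 mm at the closed end, 40 mm tall, wall and closed end 2.5 mm thick, about 50 g. Origin: centre of the mouth (its underside as it stands); z points from the mouth to the closed end (up as it stands).
- cup_4: second largest of a graded set of five round steel measuring cups (any may be absent), standing mouth down. 57 mm across at the mouth rim, tapering evenly to 51 mm at the closed end, 45 mm tall, wall and closed end 2.5 mm thick, about 70 g. Origin: centre of the mouth (its underside as it stands); z points from the mouth to the closed end (up as it stands).
- cup_5: largest of a graded set of five round steel measuring cups (any may be absent), standing mouth down. 68 mm across at the mouth rim, tapering evenly to 62 mm at the closed end, 50 mm tall, wall and closed end 2.5 mm thick, about 95 g. Origin: centre of the mouth (its underside as it stands); z points from the mouth to the closed end (up as it stands).
- case: plywood storage case fixed to the bench, open on top, 160 mm long (its x), 190 mm wide (y), 75 mm high with the rails of its lid. Origin: centre of its underside, z up. Inside is one plain well 140 mm (x) by 120 mm (y). All four walls end 63 mm above the bench; on the two long ones the top is a flat ledge that carries the lid. The mouth, where the lid enters, is the -x end; the lid slides to +x.
- case_floor (a point): centre of the case's inner floor, 8 mm above the bench; axes as the case
- case_home (a point): centre of the case at ledge level, 63 mm above the bench: where the lid's origin is when the lid is wedged home; axes as the case
- case_mouth (a point): middle of the mouth end (-x end) of the ways at ledge level, 80 mm from case_home; axes as the case. The ways: two 12 mm high rails on the ledges, full length, inner faces leaning inward 0.6 mm per mm of height, at ledge level 164 mm apart here and 136 mm at the +x end (5 degrees of taper a side), both ends open. A lid 100 mm or more short of home can be lowered between them from above.
- lid: sliding lid of the case, loose, at first ajar in its ways; 160 mm long (its x), 10 mm thick, about 200 g, long edges bevelled as a dovetail: underside 164 mm wide at the -x end, 136 mm at the +x (narrow, leading) end, top face 12 mm narrower. Origin: centre of the underside, z up. Home: origin at case_home, x axes alike, wide end flush with the case's mouth end; there it wedges between the rails, there is no end stop.
- lid_pull (a point): point in the lid's pull, 32 mm above the middle of the underside; axes as the lid. The pull is a wooden batten upright on the middle of the lid, 14 mm thick (x), 70 mm long (y), 10 to 42 mm above the underside. The lid has side play until close to home (0.09 mm a side per mm); a push of 10 to 15 N on the pull wedges it, and pushed without being gripped it centres itself.
- spray_can: bystander: aerosol can 66 mm across, 180 mm tall, upright; origin centre of its underside
- parts_bin: bystander: open blue bin 170 x 110 x 70 mm with bolts; origin centre of its underside
- spanner: bystander: steel spanner lying flat along its x, about 180 mm long, 8 mm high; origin under its middle

How it is judged:
By the outcome, as a careful person would: the job done as asked, in the order asked, and still so for the second after the job is handed in, with the robot touching nothing.
Of cup_1, cup_2, cup_3, cup_4, cup_5 only 3 to 5 are there at a start; the rules pass over those that are not, and their reading is None.
At some moment in a run one of cup_2, cup_3, cup_4, cup_5, lid may be knocked a few centimetres aside while the robot is not near it.
It also fails if it takes over 210 s, if anything falls off the work surface, if the arm or the gripper's body presses on something with over 40 N, if the wrist force passes 120 N, or if a joint passes its speed limit or range.

ROBOT

A 6-joint arm with a two-finger parallel gripper is mounted at the origin on the work surface. World frame = base frame: x ahead of the robot, y to its left, z up, the work surface at z = 0. Lengths are in mm, angles in rad, forces in N, time in s.
With the tool pointing down it reaches from about 350 to 875 mm from the base axis. Payload 4.2 kg.
Tool frame: the origin (TCP) lies midway between the tips of the shut fingers; the grasp point (between the pads) lies 19 mm behind it (arm.tcp_to_grasp is the distance from the TCP to the grasp point, in mm); z points along the fingers, y is the line along which they close (so a half turn about z gives the same grasp; the last joint's range is limited). The gripper opens to 85 mm and grips with 20 to 120 N. Pads are 22 mm wide; open, the fingers measure 114 mm over their backs; the gripper's body (76 mm by 85 mm) begins 54 mm behind the grasp point. The pads swing forward as they close: fully open they stand 13 mm farther back than shut.
Start: joints at [0.259, 0.385, 0.008, 0, -1.194, -0.259], TCP at [624.979, 0.025, 231.312] pointing down, gripper open.
Joint ranges: [-3.14, 3.14], [-1.21, 2.06], [-1.07, 1.41], [-3.16, 2.05], [-2.99, -0.16], [-3.1, 3.1]. Speed limits (rad/s): [2.79, 2.79, 3.14, 3.14, 3.14, 3.14].

INTERFACE

Orientations are given as a unit quaternion [x, y, z, w].
In Python, from bench import arm, imaging, job, models gives the robot as it stands.
- The arm moves only by the tool arm_command, never from a script. Its argument "rows" is a list of rows, each an object with "grip": the opening, from 0 (shut) to 1 (fully open); "linear": the shift along the tool's x, y, z in mm, a list of three; "rot": the turn, a rotation vector about the tool's x, y, z in rad, a list of three. In form: [{"grip": grip, "linear": [tx, ty, tz], "rot": [rx, ry, rz]}, ...]. A call has 1 to 10 rows; each row is the pose to reach, as a shift and turn from the pose commanded when the call began, along the tool's axes at that moment; what a row does not reach only later rows make up. A row lasts 1/8 s, in which the tool goes at most 62.5 mm and 10.7 degrees, less where a joint would pass 70% of its speed; a pose out of reach is approached as far as the arm can. A call with a gripper value outside its range is refused whole. The fingers move at their own pace and stop on an object; the grip force is fixed at half the most. Time passes only in rows, so rows that repeat a pose let the fingers close. It gives the time, the measured TCP pose, the force, the opening and the grip force at its end, in the units of the state.
- arm.read_state(): the state, without advancing time (a new reading comes with each control period).
- imaging.get_image(name): name is "scene" or "side" or "wrist"; returns a dict with "frame" (420x560x3 uint8, red, green, blue), "fx", "fy", "cx", "cy" (pixels), "extrinsics" (4x4, takes a point from world to camera coordinates); the wrist camera has in their place "T_tool_cam" (4x4, takes a point from camera to tool coordinates, whose origin is the TCP and whose axes are the flange's). Camera axes: x right, y down, z forward; pixel columns grow to the right and rows downward; lengths in mm; the calibration is good to about 2 mm. A picture is of the moment at which its call begins: read the wrist's pose just before it. There is no depth.
- job.job_done(): hands the job in; it is judged then, once.
Trained networks look in a picture, given as the dict that the camera call returned (one of the last four; its "shot" number tells which), for a name from the list of things; names that differ only in an ending like _2 or _b are one class to them, and where a whole thing is asked for, a point or a joint stands for the part that bears it (a point fixed in the world has none). Each returns a list of dicts, best first, with "score" (0 to 1); they miss things now and then, are a little off and sometimes report something else, mostly with a low value. They report only what shows in the picture. A call takes as long as a camera call.
- models.spot_in(picture, query): "rect" ([left, top, right, bottom] in pixels, round what is visible of it).
- models.tip_of(picture, query): "pixel" ([column, row] in pixels: a listed point, or the origin of a listed thing).
The state is a dict: "clock": time; "joints": joint angles; "joint_vel": joint speeds; "joint_efforts": joint torques, N m; "position": TCP position; "ee_rot": TCP orientation; "contact_force": force on the tool from outside, world axes, zero at the start; "wrist_torque": the same for the moment, N m; "gripper_width": finger opening in mm; "grasp_force": force on a finger pad.
Only numpy, scipy, OpenCV 4.12 (cv2) and the standard library are available. Lean on these libraries where they do the work, as an engineer would, in place of code of your own. Each camera call takes 0.05 s, during which the arm holds its last target. There are 200 camera calls.

## Working session

There is one attempt and no reset: what is moved stays moved. The work goes in short steps, Python scripts to look and compute and a tool call to move; the robot and the scene stay as the last step left them, time stands still between calls to the robot, and variables do not carry over. Pictures are saved under pics/ and viewed, at most 14 in all, crops included, and the job is handed in when it is done.

Besides the shell and the picture viewer there is one more tool, called after "Emit:" by a JSON object that holds its "api" and its "payload", one argument or row to a line. arm_command: Moves the arm, as the interface text tells. Its arguments: {"type":"object","properties":{"rows":{"type":"array"}},"required":["rows"]}

```bash
mkdir -p pics; ls; cat > h.py <<'E'
import numpy as np, cv2
from scipy.spatial.transform import Rotation as R
from bench import arm, imaging, job, models
def tool():
    s=arm.read_state(); T=np.eye(4); T[:3,:3]=R.from_quat(s["ee_rot"]).as_matrix(); T[:3,3]=s["position"]; return T
def shot(name,save=None):
    T=tool(); p=imaging.get_image(name)
    p["wc"]=np.linalg.inv(np.array(p["extrinsics"])) if "extrinsics" in p else T@np.array(p["T_tool_cam"])
    if save: cv2.imwrite("pics/"+save,cv2.cvtColor(p["frame"],cv2.COLOR_RGB2BGR))
    return p
def ray(p,px,z):
    d=p["wc"][:3,:3]@np.array([(px[0]-p["cx"])/p["fx"],(px[1]-p["cy"])/p["fy"],1]); o=p["wc"][:3,3]
    return (o+d*(z-o[2])/d[2]).round(1)
def proj(p,X):
    c=np.linalg.inv(p["wc"])@np.append(X,1); return np.array([p["fx"]*c[0]/c[2]+p["cx"],p["fy"]*c[1]/c[2]+p["cy"]]).round(1)
E
python3 - <<'E'
from h import *
s=arm.read_state(); print({k:np.round(v,3).tolist() for k,v in s.items()}); print(tool().round(2))
for n in ["scene","side","wrist"]:
    p=shot(n,n+"0.png"); print(n,p["wc"].round(2).tolist(),p["fx"],p["cx"],p["cy"])
    for q in ["cup_1","lid","case","spray_can","parts_bin","spanner"]:
        print(q,[(np.round(d["rect"]).tolist(),round(d["score"],2)) for d in models.spot_in(p,q)][:6])
    for q in ["cup_1","lid_pull","case_home","case_mouth","case_floor","lid"]:
        print(q,[(np.round(d["pixel"]).tolist(),round(d["score"],2)) for d in models.tip_of(p,q)][:6])
E
```

```text
pics
{'clock': 0.0, 'joints': [0.259, 0.386, 0.007, -0.001, -1.194, -0.259], 'joint_vel': [-0.0, 0.001, 0.001, 0.0, -0.0, -0.002], 'joint_efforts': [-0.001, -39.229, 18.84, 4.186, -0.005, 0.0], 'position': [624.403, 0.024, 230.214], 'ee_rot': [-0.707, 0.707, 0.001, -0.001], 'contact_force': [0.122, -0.562, -0.66], 'wrist_torque': [-0.006, 0.084, 0.02], 'grasp_force': 0.0, 'gripper_width': 85.214}
[[-0.0000e+00 -1.0000e+00 -0.0000e+00  6.2440e+02]
 [-1.0000e+00  0.0000e+00 -0.0000e+00  2.0000e-02]
 [ 0.0000e+00  0.0000e+00 -1.0000e+00  2.3021e+02]
 [ 0.0000e+00  0.0000e+00  0.0000e+00  1.0000e+00]]
scene [[-0.41, 0.78, -0.48, 1143.44], [0.91, 0.35, -0.21, 178.25], [0.01, -0.52, -0.85, 1044.45], [0.0, 0.0, 0.0, 1.0]] 513.6378382793748 284.88013665274406 208.72635011204352
cup_1 [([171.0, 161.0, 200.0, 196.0], 0.79), ([254.0, 151.0, 269.0, 169.0], 0.65), ([228.0, 180.0, 248.0, 204.0], 0.62), ([182.0, 126.0, 188.0, 142.0], 0.4)]
lid [([365.0, 203.0, 455.0, 283.0], 0.88), ([376.0, 202.0, 474.0, 306.0], 0.66)]
case [([376.0, 202.0, 474.0, 306.0], 0.63)]
spray_can [([289.0, 255.0, 331.0, 31
[... 1170 characters left out ...]
case_mouth [([208.0, 155.0], 0.85), ([314.0, 383.0], 0.26)]
case_floor []
lid [([198.0, 138.0], 0.83)]
wrist [[-1.0, 0.0, -0.0, 625.86], [0.0, 0.96, 0.28, -69.91], [0.0, 0.28, -0.96, 375.09], [0.0, 0.0, 0.0, 1.0]] 321.9539830701508 278.52865722177245 206.30434538772468
cup_1 [([321.0, 0.0, 359.0, 10.0], 0.57)]
lid [([265.0, 312.0, 392.0, 373.0], 0.95), ([53.0, 0.0, 206.0, 74.0], 0.67), ([254.0, 304.0, 376.0, 358.0], 0.15)]
case [([250.0, 301.0, 377.0, 356.0], 0.63)]
spray_can [([50.0, 200.0, 203.0, 327.0], 0.76)]
parts_bin [([55.0, 2.0, 208.0, 73.0], 0.97)]
spanner [([420.0, 148.0, 458.0, 286.0], 0.6)]
cup_1 []
lid_pull []
case_home []
case_mouth []
case_floor []
lid [([337.0, 372.0], 0.71)]
```

View pics/scene0.png

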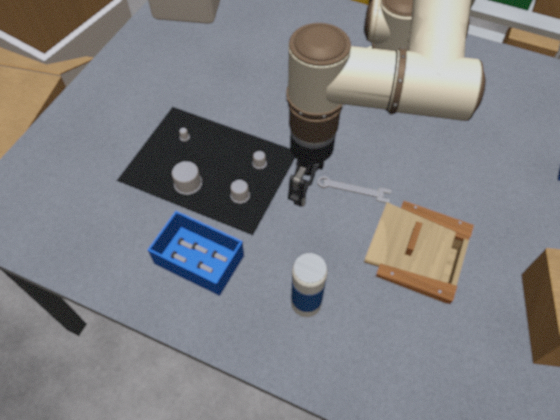

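View pics/side0.png

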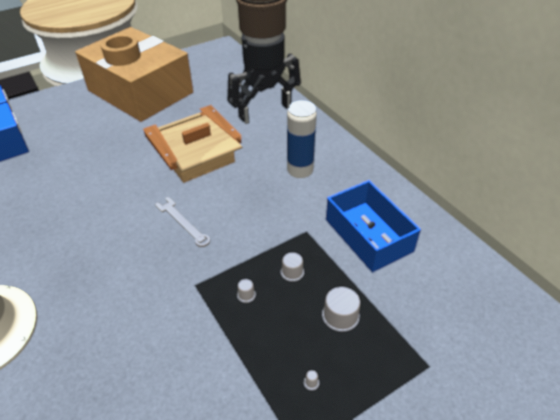

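```bash
python3 - <<'E'
from h import *
p=shot("scene");q=shot("side")
for a in [(188,185),(240,195),(261,164),(184,136)]: print("sc",ray(p,a,0))
for a in [(339,316),(294,273),(244,294),(310,382)]: print("sd",ray(q,a,0))
print("pull",ray(p,(414,238),95),ray(q,(196,131),95))
E
```

```text
sc [ 588.  -322.9    0. ]
sc [ 561.9 -193.4    0. ]
sc [ 456.5 -187.     0. ]
sc [ 457.2 -409.4    0. ]
sd [ 579.8 -328.7    0. ]
sd [ 564.1 -199.9    0. ]
sd [ 453.8 -190.3    0. ]
sd [ 460.5 -406.1    0. ]
pull [561.3 222.1  95. ] [558.9 219.6  95. ]
```

Both pictures agree. There are four cups on the mat: a large one (scene 188,185), a medium (240,195), a smaller (261,164) and the smallest (184,136). The case is near (415,245) with the lid ajar, sticking out to the left (world −y). I'll look from above the case next.

Emit:
{"api": "arm_command", "payload": {
  "rows": [
    {"grip": 1,"linear": [-60,20,-30],"rot": [0,0,0]},
    {"grip": 1,"linear": [-120,40,-70],"rot": [0,0,0]},
    {"grip": 1,"linear": [-180,60,-100],"rot": [0,0,0]},
    {"grip": 1,"linear": [-190,64,-100],"rot": [0,0,0]},
    {"grip": 1,"linear": [-190,64,-100],"rot": [0,0,0]},
    {"grip": 1,"linear": [-190,64,-100],"rot": [0,0,0]}
  ]
}}

```text
clock: 2.8
position: [560.8, 189.7, 330.8]
ee_rot: [0.707, -0.707, -0.0, 0.0]
contact_force: [-0.4, -0.2, 0.2]
gripper_width: 85.3
grasp_force: 0.0
```

```bash
python3 - <<'E'
from h import *
print(tool().round(2).tolist())
p=shot("wrist","w1.png")
for q in ["lid_pull","lid","case_mouth","case_home","case_floor","spanner","spray_can"]:
    print(q,[(np.round(d["pixel"]).tolist(),round(d["score"],2)) for d in models.tip_of(p,q)][:3])
q=shot("side"); print("block",[ray(q,a,0) for a in [(85,90),(140,115),(190,95)]], "spanner",[ray(q,a,0) for a in [(162,203),(205,242)]],"can",ray(q,(300,172),0))
E
```

```text
[[0.0, -1.0, -0.0, 560.79], [-1.0, -0.0, -0.0, 189.69], [0.0, 0.0, -1.0, 330.81], [0.0, 0.0, 0.0, 1.0]]
lid_pull [([278.0, 202.0], 0.85)]
lid [([282.0, 196.0], 0.78), ([368.0, 62.0], 0.64)]
case_mouth []
case_home [([283.0, 194.0], 0.47)]
case_floor []
spanner [([373.0, 63.0], 0.89)]
spray_can [([139.0, 67.0], 0.81)]
block [array([410.8, 719.3,   0. ]), array([503.7, 500.9,   0. ]), array([667. , 517.5,   0. ])] spanner [array([417.4, 133.6,   0. ]), array([448.9, -28.3,   0. ])] can [747.   50.9   0. ]
```

View pics/w1.png

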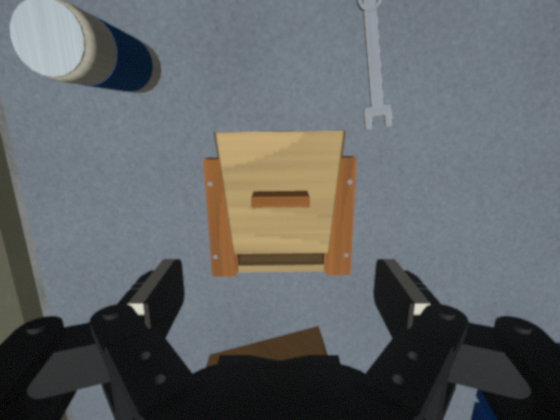

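```bash
python3 - <<'E'
from h import *
p=shot("wrist")
for n,a,z in [("lidTop wide",(216,131),73),("",(344,130),73),("narrow",(238,254),73),("",(328,253),73),("rail L mouth",(205,158),75),("R mouth",(355,156),75),("L end",(212,277),75),("R end",(351,275),75),("pull top",(252,191),105),("",(308,191),105),("pull tip",(278,202),95)]: print(n,ray(p,a,z))
# auto refine rail colour
f=p["frame"].astype(int); m=((f[...,0]-f[...,2]>75)&(f[...,0]<215)&(f[...,1]<130)).astype(np.uint8)
n,l,st,c=cv2.connectedComponentsWithStats(m)
for i in range(1,n):
    if st[i,4]>150:
        r=cv2.minAreaRect(np.argwhere(l==i)[:,::-1].astype(np.float32)); print(st[i],c[i].round(1),cv2.boxPoints(r).round(1).tolist())
E
```

```text
lidTop wide [637.9 139.9  73. ]
 [482.2 138.9  73. ]
narrow [617.  302.6  73. ]
 [494.9 301.3  73. ]
rail L mouth [653.  172.4  75. ]
R mouth [467.3 170.1  75. ]
L end [653.8 336.2  75. ]
R end [462.2 333.3  75. ]
pull top [593.2 207.3 105. ]
 [527.2 207.4 105. ]
pull tip [562.6 223.5  95. ]
[ 324  158   32  116 2214] [341.6 221.1] [[323.3999938964844, 272.70001220703125], [331.20001220703125, 156.5], [356.6000061035156, 158.1999969482422], [348.79998779296875, 274.3999938964844]]
[ 205  160   34  115 2173] [219.2 221.9] [[203.89999389648438, 160.10000610351562], [228.89999389648438, 158.0], [238.5, 273.70001220703125], [213.39999389648438, 275.79998779296875]]
[252 196  58  12 627] [280.3 201.9] [[251.8000030517578, 197.0], [309.0, 195.89999389648438], [309.20001220703125, 206.6999969482422], [252.0, 207.89999389648438]]
```

Emit:
{"api": "arm_command", "payload": {
  "rows": [
    {"grip": 1,"linear": [-4,0,15],"rot": [0,0,0.18]},
    {"grip": 1,"linear": [-8,0,30],"rot": [0,0,0.36]},
    {"grip": 1,"linear": [-12,0,50],"rot": [0,0,0.54]},
    {"grip": 1,"linear": [-16,0,70],"rot": [0,0,0.72]},
    {"grip": 1,"linear": [-20,0,90],"rot": [0,0,0.9]},
    {"grip": 1,"linear": [-24,0,110],"rot": [0,0,1.08]},
    {"grip": 1,"linear": [-28,0,130],"rot": [0,0,1.26]},
    {"grip": 1,"linear": [-31,0,150],"rot": [0,0,1.44]},
    {"grip": 1,"linear": [-31,0,150],"rot": [0,0,1.56]},
    {"grip": 1,"linear": [-31,0,150],"rot": [0,0,1.56]}
  ]
}}

```text
clock: 4.55
position: [561.1, 221.1, 181.2]
ee_rot: [-0.006, 1.0, -0.0, -0.0]
contact_force: [-0.6, 0.1, -0.3]
gripper_width: 85.4
grasp_force: 0.0
```

```bash
python3 - <<'E'
from h import *
print(tool().round(3).tolist(), arm.read_state()["joints"])
p=shot("wrist","w2.png")
for d in models.tip_of(p,"lid_pull"): print(d, ray(p,d["pixel"],95))
E
```

```text
[[-1.0, -0.012, -0.0, 561.082], [-0.012, 1.0, -0.0, 221.057], [0.0, -0.0, -1.0, 181.153], [0.0, 0.0, 0.0, 1.0]] [ 6.43581395e-01  3.86472498e-01 -1.21075527e-01  1.93344233e-04
 -1.06351415e+00 -2.20213378e+00]
{'pixel': [276.5, 208.9], 'score': 0.84} [559.9 219.8  95. ]
```

View pics/w2.png

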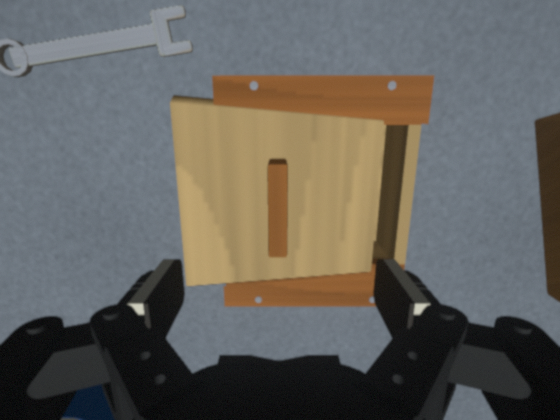

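The lid, with its pull near (277,208), is in line with the fingers, and the ways run left to right. I'll descend and grip.

Emit:
{"api": "arm_command", "payload": {
  "rows": [
    {"grip": 1,"linear": [0,-1,40],"rot": [0,0,0]},
    {"grip": 1,"linear": [0,-1,80],"rot": [0,0,0]},
    {"grip": 1,"linear": [0,-1,103],"rot": [0,0,0]},
    {"grip": 1,"linear": [0,-1,103],"rot": [0,0,0]},
    {"grip": 0,"linear": [0,-1,103],"rot": [0,0,0]},
    {"grip": 0,"linear": [0,-1,103],"rot": [0,0,0]},
    {"grip": 0,"linear": [0,-1,103],"rot": [0,0,0]},
    {"grip": 0,"linear": [0,-1,103],"rot": [0,0,0]},
    {"grip": 0,"linear": [0,-1,103],"rot": [0,0,0]},
    {"grip": 0,"linear": [0,-1,103],"rot": [0,0,0]}
  ]
}}

```text
clock: 5.9
position: [561.4, 220.3, 79.1]
ee_rot: [-0.006, 1.0, 0.0, 0.001]
contact_force: [-1.5, 0.6, 4.4]
gripper_width: 12.9
grasp_force: 60.1
```

Emit:
{"api": "arm_command", "payload": {
  "rows": [
    {"grip": 0,"linear": [0,-15,0],"rot": [0,0,0]},
    {"grip": 0,"linear": [0,-40,0],"rot": [0,0,0]},
    {"grip": 0,"linear": [0,-65,0],"rot": [0,0,0]},
    {"grip": 0,"linear": [0,-85,0],"rot": [0,0,0]},
    {"grip": 0,"linear": [0,-85,0],"rot": [0,0,0]},
    {"grip": 0,"linear": [0,-85,-25],"rot": [0,0,0]},
    {"grip": 0,"linear": [0,-85,-50],"rot": [0,0,0]},
    {"grip": 0,"linear": [0,-85,-50],"rot": [0,0,0]}
  ]
}}

```text
clock: 6.9
position: [561.8, 133.9, 128.6]
ee_rot: [-0.005, 1.0, 0.0, 0.0]
contact_force: [0.3, -0.3, -2.6]
gripper_width: 13.2
grasp_force: 59.1
```

Emit:
{"api": "arm_command", "payload": {
  "rows": [
    {"grip": 0,"linear": [-7,-40,0],"rot": [0,0,0]},
    {"grip": 0,"linear": [-14,-80,0],"rot": [0,0,0]},
    {"grip": 0,"linear": [-22,-120,0],"rot": [0,0,0]},
    {"grip": 0,"linear": [-28,-144,20],"rot": [0,0,0]},
    {"grip": 0,"linear": [-28,-144,60],"rot": [0,0,0]},
    {"grip": 0,"linear": [-28,-144,95],"rot": [0,0,0]},
    {"grip": 0,"linear": [-28,-144,107],"rot": [0,0,0]},
    {"grip": 0,"linear": [-28,-144,112],"rot": [0,0,0]},
    {"grip": 0,"linear": [-28,-144,112],"rot": [0,0,0]}
  ]
}}

```text
clock: 8.02
position: [591.6, -8.8, 16.8]
ee_rot: [-0.006, 1.0, -0.0, 0.0]
contact_force: [0.6, -1.0, -2.3]
gripper_width: 12.8
grasp_force: 59.2
```

Emit:
{"api": "arm_command", "payload": {
  "rows": [
    {"grip": 0,"linear": [0,0,0.5],"rot": [0,0,0]},
    {"grip": 1,"linear": [0,0,0.5],"rot": [0,0,0]},
    {"grip": 1,"linear": [0,0,0.5],"rot": [0,0,0]},
    {"grip": 1,"linear": [0,0,0.5],"rot": [0,0,0]},
    {"grip": 1,"linear": [0,0,0.5],"rot": [0,0,0]},
    {"grip": 1,"linear": [0,0,-40],"rot": [0,0,0]},
    {"grip": 1,"linear": [0,0,-100],"rot": [0,0,0]},
    {"grip": 1,"linear": [40,-50,-140],"rot": [0,0,0]},
    {"grip": 1,"linear": [60,-100,-180],"rot": [0,0,0]},
    {"grip": 1,"linear": [80,-160,-200],"rot": [0,0,0]}
  ]
}}

```text
clock: 9.28
position: [519.2, -152.6, 211.4]
ee_rot: [-0.006, 1.0, -0.0, 0.002]
contact_force: [0.7, -1.2, -0.7]
gripper_width: 85.4
grasp_force: 0.0
```

Emit:
{"api": "arm_command", "payload": {
  "rows": [
    {"grip": 1,"linear": [10,-60,0],"rot": [0,0,0]},
    {"grip": 1,"linear": [10,-80,0],"rot": [0,0,0]},
    {"grip": 1,"linear": [10,-80,0],"rot": [0,0,0]},
    {"grip": 1,"linear": [10,-80,0],"rot": [0,0,0]}
  ]
}}

```text
clock: 9.78
position: [510.3, -230.9, 208.5]
ee_rot: [-0.006, 1.0, 0.0, -0.0]
contact_force: [0.4, 0.9, -0.5]
gripper_width: 85.2
grasp_force: 0.0
```

```bash
python3 - <<'E'
from h import *
print(tool()[:3,3].round(1))
p=shot("wrist","w3.png")
for d in models.spot_in(p,"cup_1"):
    if d["score"]<.3: continue
    r=d["rect"]; print(np.round(r).tolist(),round(d["score"],2),"w0",(ray(p,(r[2],r[3]),0)-ray(p,(r[0],r[3]),0)).round(1))
for d in models.tip_of(p,"cup_1"): print(d, ray(p,d["pixel"],0))
q=shot("scene","s1.png")
for c in [(559,252,8),(558,332,63),(560,172,63)]: print(proj(q,c))
E
```

```text
[ 510.3 -230.9  208.5]
[301.0, 113.0, 336.0, 147.0] 0.92 w0 [-0.4 37.4  0. ]
[153.0, 213.0, 223.0, 283.0] 0.88 w0 [-1.  85.4  0. ]
[287.0, 206.0, 333.0, 251.0] 0.76 w0 [-0.6 54.1  0. ]
[92.0, 120.0, 127.0, 146.0] 0.68 w0 [-0.5 37.8  0. ]
[233.0, 326.0, 379.0, 372.0] 0.37 w0 [ -2.2 195.5   0. ]
{'pixel': [308.9, 226.3], 'score': 0.95} [ 565.9 -194.7    0. ]
{'pixel': [115.6, 129.1], 'score': 0.88} [ 458.6 -404.7    0. ]
{'pixel': [316.9, 131.0], 'score': 0.78} [ 458.1 -190.2    0. ]
{'pixel': [194.7, 239.0], 'score': 0.72} [ 583.2 -328.1    0. ]
[418.7 260.6]
[461.4 262.8]
[388.7 236.2]
```

View pics/w3.png

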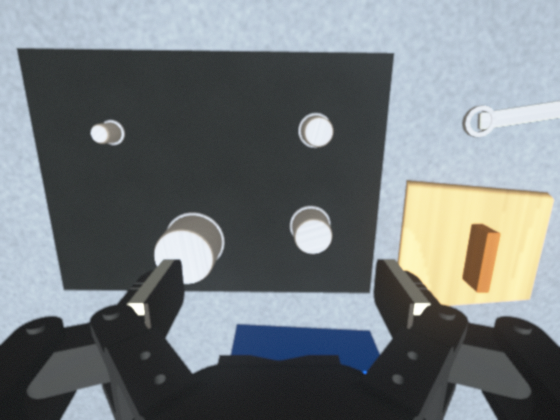

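The wrist view shows the four cups: 1 at (108,132), 2 at (317,131), 3 at (310,228) and 5 at (190,245). The rim widths match cups 1, 2, 3 and 5, so cup_4 is absent. I'll start with cup_1.

Emit:
{"api": "arm_command", "payload": {
  "rows": [
    {"grip": 1,"linear": [18,-58,15],"rot": [0,0,0]},
    {"grip": 1,"linear": [36,-116,35],"rot": [0,0,0]},
    {"grip": 1,"linear": [53,-174,60],"rot": [0,0,0]},
    {"grip": 1,"linear": [53,-174,78],"rot": [0,0,0]},
    {"grip": 1,"linear": [53,-174,78],"rot": [0,0,0]},
    {"grip": 1,"linear": [53,-174,78],"rot": [0,0,0]}
  ]
}}

```text
clock: 10.72
position: [460.0, -405.8, 131.9]
ee_rot: [-0.006, 1.0, -0.0, 0.001]
contact_force: [1.0, -0.5, 0.5]
gripper_width: 85.0
grasp_force: 0.0
```

```bash
cat >> h.py <<'E'
def cup(z0=0,h=30,guess=None,rtop=9.5,save=None):
    """wrist look: top-disc centre from bright blob, plus network origin"""
    p=shot("wrist",save); T=tool(); print("tcp",T[:3,3].round(1),"yawx",T[0,1].round(4))
    for d in models.tip_of(p,"cup_1"):
        X=ray(p,d["pixel"],z0); dl=T[:3,:3].T@(X-T[:3,3]); print("tip",round(d["score"],2),np.round(d["pixel"]),X,"tool shift",dl.round(1))
    for d in models.spot_in(p,"cup_1"):
        if d["score"]>.3: print("rect",np.round(d["rect"],1),round(d["score"],2))
    return p
E
python3 - <<'E'
from h import *
cup(save="w4.png")
E
```

```text
tcp [ 460.3 -405.8  132.3] yawx -0.0128
tip 0.89 [356. 319.] [ 585.  -327.6    0. ] tool shift [-125.5   76.7  132.4]
tip 0.71 [278. 196.] [ 460.4 -406.4    0. ] tool shift [ 1.000e-01 -5.000e-01  1.323e+02]
tip 0.71 [492. 301.] [ 563.2 -196.3    0. ] tool shift [-105.3  208.3  132.2]
tip 0.61 [524. 196.] [ 457.8 -189.3    0. ] tool shift [ -0.  216.7 132. ]
rect [263.8 185.2 293.8 219.5] 0.97
rect [470.9 281.6 548.3 329.2] 0.92
rect [321.  287.7 387.7 371.9] 0.76
rect [502.9 177.2 560.  223.7] 0.74
```

View pics/w4.png

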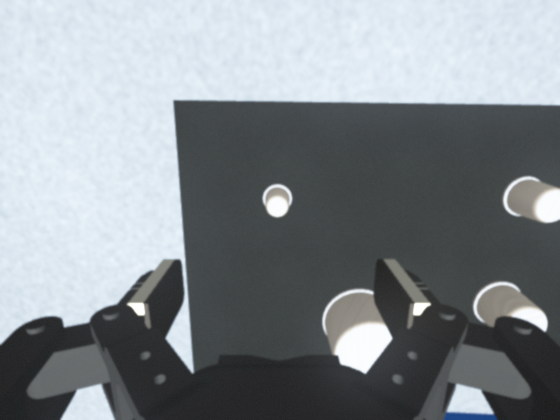

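```bash
cat >> h.py <<'E'
from scipy.optimize import minimize
DIM={1:(12.5,9.5,30),2:(17.5,14.5,35),3:(23,20,40),5:(34,31,50)}
def hull(p,k,x,y):
    rb,rt,h=DIM[k]; a=np.linspace(0,2*np.pi,40)
    P=[proj(p,(x+r*np.cos(t),y+r*np.sin(t),z)) for r,z in ((rb,1),(rt,h)) for t in a]
    return cv2.convexHull(np.array(P,np.float32))
def fit(k,x,y,save=None,p=None,thr=110):
    p=p or shot("wrist",save); T=tool(); g=cv2.cvtColor(p["frame"],cv2.COLOR_RGB2GRAY)
    m=(g>thr).astype(np.uint8); _,l=cv2.connectedComponents(m)
    c=proj(p,(x,y,DIM[k][2])).astype(int); m=(l==l[c[1],c[0]]).astype(float)
    def cost(v):
        w=np.zeros(g.shape,np.uint8); cv2.fillConvexPoly(w,(hull(p,k,*v)*16).round().astype(np.int32),255,shift=4,lineType=cv2.LINE_AA); return np.abs(w/255.-m).sum()
    r=minimize(cost,(x,y),method="Nelder-Mead",options=dict(initial_simplex=[(x,y),(x+4,y),(x,y+4)],xatol=.1))
    print("fit",k,r.x.round(1),"resid",round(r.fun),"of",m.sum(),"tool shift",(T[:3,:3].T@(np.append(r.x,0)-T[:3,3])).round(1),"tcp",T[:3,3].round(1)); return p
E
python3 - <<'E'
from h import *
fit(1,460,-406)
E
```

```text
fit 1 [ 461.3 -407. ] resid 57 of 809.0 tool shift [ -1.   -1.  132.2] tcp [ 460.  -405.8  132.2]
```

Emit:
{"api": "arm_command", "payload": {
  "rows": [
    {"grip": 1,"linear": [-1,-1,45],"rot": [0,0,0]},
    {"grip": 1,"linear": [-1,-1,90],"rot": [0,0,0]},
    {"grip": 1,"linear": [-1,-1,120],"rot": [0,0,0]},
    {"grip": 1,"linear": [-1,-1,126],"rot": [0,0,0]},
    {"grip": 0,"linear": [-1,-1,126],"rot": [0,0,0]},
    {"grip": 0,"linear": [-1,-1,126],"rot": [0,0,0]},
    {"grip": 0,"linear": [-1,-1,126],"rot": [0,0,0]},
    {"grip": 0,"linear": [-1,-1,126],"rot": [0,0,0]},
    {"grip": 0,"linear": [-1,-1,126],"rot": [0,0,0]},
    {"grip": 0,"linear": [-1,-1,126],"rot": [0,0,0]}
  ]
}}

```text
clock: 12.18
position: [460.7, -407.7, 6.3]
ee_rot: [-0.006, 1.0, -0.001, 0.001]
contact_force: [-0.1, 0.2, 5.6]
gripper_width: 19.2
grasp_force: 58.7
```

Emit:
{"api": "arm_command", "payload": {
  "rows": [
    {"grip": 0,"linear": [0,0,-50],"rot": [0,0,0]},
    {"grip": 0,"linear": [0,10,-100],"rot": [0,0,0]},
    {"grip": 0,"linear": [-8,50,-140],"rot": [0,0,0]},
    {"grip": 0,"linear": [-16,100,-160],"rot": [0,0,0]},
    {"grip": 0,"linear": [-26,160,-160],"rot": [0,0,0]},
    {"grip": 0,"linear": [-36,220,-160],"rot": [0,0,0]},
    {"grip": 0,"linear": [-46,280,-160],"rot": [0,0,0]},
    {"grip": 0,"linear": [-56,340,-160],"rot": [0,0,0]},
    {"grip": 0,"linear": [-65,400,-160],"rot": [0,0,0]},
    {"grip": 0,"linear": [-75,460,-160],"rot": [0,0,0]}
  ]
}}

```text
clock: 13.42
position: [529.9, 55.5, 165.0]
ee_rot: [-0.005, 1.0, 0.0, 0.0]
contact_force: [1.0, -0.2, -1.0]
gripper_width: 19.1
grasp_force: 58.8
```

Emit:
{"api": "arm_command", "payload": {
  "rows": [
    {"grip": 0,"linear": [-8,50,0],"rot": [0,0,0]},
    {"grip": 0,"linear": [-17,105,0],"rot": [0,0,0]},
    {"grip": 0,"linear": [-26,160,0],"rot": [0,0,0]},
    {"grip": 0,"linear": [-32,190,0],"rot": [0,0,0]},
    {"grip": 0,"linear": [-32,190,0],"rot": [0,0,0]},
    {"grip": 0,"linear": [-32,190,0],"rot": [0,0,0]}
  ]
}}

```text
clock: 14.18
position: [559.6, 243.2, 164.5]
ee_rot: [-0.005, 1.0, -0.0, -0.001]
contact_force: [-0.4, 0.6, 0.2]
gripper_width: 19.1
grasp_force: 58.8
```

```bash
python3 - <<'E'
from h import *
T=tool();print(T.round(3).tolist())
p=shot("wrist","w5.png"); print(proj(p,(559,252,8)),proj(p,(559,252,63)))
for q in ["case_floor","case_home","case_mouth"]:
    for d in models.tip_of(p,q)[:2]: print(q,d,ray(p,d["pixel"],8 if q=="case_floor" else 63))
E
```

```text
[[-1.0, -0.011, -0.001, 559.56], [-0.011, 1.0, -0.001, 243.219], [0.001, -0.001, -1.0, 164.48], [0.0, 0.0, 0.0, 1.0]]
[287.6 188.9] [289.4 204.4]
case_floor {'pixel': [289.8, 191.6], 'score': 0.81} [561.7 254.2   8. ]
case_home {'pixel': [292.0, 205.4], 'score': 0.56} [559.8 254.1  63. ]
```

View pics/w5.png

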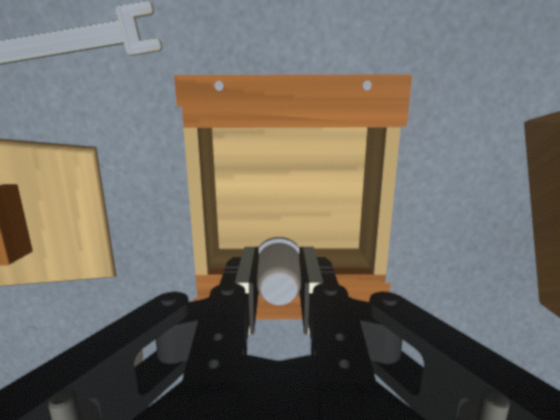

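Emit:
{"api": "arm_command", "payload": {
  "rows": [
    {"grip": 0,"linear": [0,10,30],"rot": [0,0,0]},
    {"grip": 0,"linear": [0,10,80],"rot": [0,0,0]},
    {"grip": 0,"linear": [0,10,125],"rot": [0,0,0]},
    {"grip": 0,"linear": [0,10,145],"rot": [0,0,0]},
    {"grip": 0,"linear": [0,10,149],"rot": [0,0,0]},
    {"grip": 0,"linear": [0,10,150],"rot": [0,0,0]},
    {"grip": 0,"linear": [0,10,150],"rot": [0,0,0]}
  ]
}}

```text
clock: 15.25
position: [560.7, 254.2, 16.3]
ee_rot: [-0.005, 1.0, 0.001, 0.001]
contact_force: [0.9, 0.7, -0.6]
gripper_width: 19.1
grasp_force: 58.8
```

Emit:
{"api": "arm_command", "payload": {
  "rows": [
    {"grip": 0,"linear": [0,0,1],"rot": [0,0,0]},
    {"grip": 0,"linear": [0,0,1.5],"rot": [0,0,0]},
    {"grip": 0,"linear": [0,0,1.5],"rot": [0,0,0]}
  ]
}}

```text
clock: 15.62
position: [560.3, 254.1, 14.3]
ee_rot: [-0.006, 1.0, 0.0, 0.001]
contact_force: [-1.5, -0.0, 4.8]
gripper_width: 19.3
grasp_force: 59.4
```

Emit:
{"api": "arm_command", "payload": {
  "rows": [
    {"grip": 0.5,"linear": [0,0,0],"rot": [0,0,0]},
    {"grip": 0.5,"linear": [0,0,0],"rot": [0,0,0]},
    {"grip": 0.5,"linear": [0,0,0],"rot": [0,0,0]},
    {"grip": 0.5,"linear": [0,0,0],"rot": [0,0,0]},
    {"grip": 0.5,"linear": [0,0,-40],"rot": [0,0,0]},
    {"grip": 0.5,"linear": [0,0,-80],"rot": [0,0,0]},
    {"grip": 1,"linear": [0,0,-116],"rot": [0,0,0]},
    {"grip": 1,"linear": [0,0,-116],"rot": [0,0,0]},
    {"grip": 1,"linear": [0,0,-116],"rot": [0,0,0]}
  ]
}}

```text
clock: 16.75
position: [559.4, 253.5, 128.9]
ee_rot: [-0.005, 1.0, -0.0, -0.001]
contact_force: [0.3, -0.5, -0.5]
gripper_width: 85.5
grasp_force: 0.0
```

```bash
cat > v.py <<'E'
from h import *
import sys
# cup k standing on case floor: fit using shifted heights
def well(k,save,x=560,y=253):
    rb,rt,h=DIM[k]; p=shot("wrist",save); T=tool()
    for d in models.tip_of(p,"cup_1")[:2]: print(d["score"],np.round(d["pixel"]),ray(p,d["pixel"],8))
    print("pred rim/top px",proj(p,(x,y,8)),proj(p,(x,y,8+h)),"tcp",T[:3,3].round(1)); return p
E
python3 - <<'E'
from v import *
well(1,"w6.png",560.5,254)
E
```

```text
0.57 [280. 197.] [558.2 255.2   8. ]
pred rim/top px [278.8 200. ] [278.8 210.2] tcp [559.2 253.3 128.2]
```

View pics/w6.png

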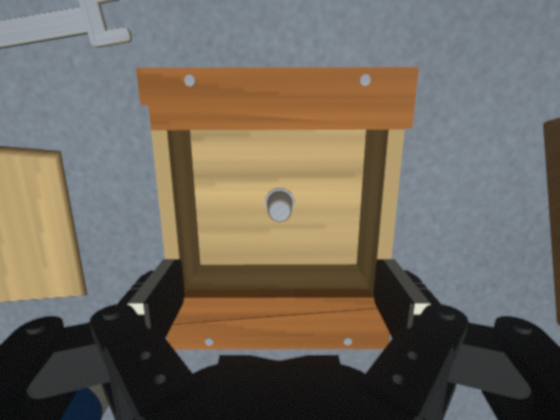

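Cup_1 stands upright in the middle of the well at (280,205). Cup_2 is next.

Emit:
{"api": "arm_command", "payload": {
  "rows": [
    {"grip": 1,"linear": [13,-55,-20],"rot": [0,0,0]},
    {"grip": 1,"linear": [27,-113,-30],"rot": [0,0,0]},
    {"grip": 1,"linear": [41,-171,-30],"rot": [0,0,0]},
    {"grip": 1,"linear": [55,-229,-30],"rot": [0,0,0]},
    {"grip": 1,"linear": [69,-287,-30],"rot": [0,0,0]},
    {"grip": 1,"linear": [83,-345,-20],"rot": [0,0,0]},
    {"grip": 1,"linear": [97,-403,-10],"rot": [0,0,0]},
    {"grip": 1,"linear": [106,-443,0],"rot": [0,0,0]},
    {"grip": 1,"linear": [106,-443,0],"rot": [0,0,0]},
    {"grip": 1,"linear": [106,-443,0],"rot": [0,0,0]}
  ]
}}

```text
clock: 18.1
position: [458.5, -190.3, 128.8]
ee_rot: [-0.005, 1.0, 0.0, -0.001]
contact_force: [0.2, 0.9, 0.5]
gripper_width: 85.1
grasp_force: 0.0
```

```bash
python3 - <<'E'
from h import *
p=cup(); fit(2,458,-190,p=p)
E
```

```text
tcp [ 458.8 -189.9  129.1] yawx -0.0115
tip 0.87 [277. 196.] [ 457.8 -191.4    0. ] tool shift [  1.   -1.5 129.1]
tip 0.59 [270. 302.] [ 562.8 -197.1    0. ] tool shift [-104.    -8.4  129. ]
rect [103.2 293.1 126.4 305.3] 0.6
rect [245.9 281.8 295.3 347. ] 0.58
fit 2 [ 456.4 -192.8] resid 100 of 1588.0 tool shift [  2.8  -3.3 129.5] tcp [ 459.2 -189.4  129.5]
```

```bash
python3 - <<'E'
from h import *
for s in [(458,-190),(456,-193),(459,-191)]:
    p=fit(2,*s)
g=cv2.cvtColor(p["frame"],cv2.COLOR_RGB2GRAY); _,l=cv2.connectedComponents((g>110).astype(np.uint8)); c=proj(p,(458,-191,35)).astype(int); m=l==l[c[1],c[0]]
r,cc=np.where(m); print("mask",cc.min(),cc.max(),r.min(),r.max())
for s in [(458,-191),(456.4,-192.8)]: h=hull(p,2,*s)[:,0]; print(s,h.min(0),h.max(0))
E
```

```text
fit 2 [ 456.1 -192.9] resid 100 of 1579.0 tool shift [  3.1  -3.4 129.6] tcp [ 459.2 -189.4  129.6]
fit 2 [ 456.2 -192.9] resid 100 of 1579.0 tool shift [  3.1  -3.4 129.6] tcp [ 459.2 -189.4  129.6]
fit 2 [ 456.2 -192.6] resid 101 of 1577.0 tool shift [  3.   -3.1 129.6] tcp [ 459.1 -189.6  129.6]
mask 254 295 174 221
(458, -191) [256.4 175.2] [296.5 223.5]
(456.4, -192.8) [254.3 173.3] [294.5 221.6]
```

Emit:
{"api": "arm_command", "payload": {
  "rows": [
    {"grip": 1,"linear": [2.3,-2.4,45],"rot": [0,0,0]},
    {"grip": 1,"linear": [2.3,-2.4,90],"rot": [0,0,0]},
    {"grip": 1,"linear": [2.3,-2.4,115],"rot": [0,0,0]},
    {"grip": 1,"linear": [2.3,-2.4,120],"rot": [0,0,0]},
    {"grip": 0,"linear": [2.3,-2.4,120],"rot": [0,0,0]},
    {"grip": 0,"linear": [2.3,-2.4,120],"rot": [0,0,0]},
    {"grip": 0,"linear": [2.3,-2.4,120],"rot": [0,0,0]},
    {"grip": 0,"linear": [2.3,-2.4,120],"rot": [0,0,0]},
    {"grip": 0,"linear": [2.3,-2.4,120],"rot": [0,0,0]}
  ]
}}

```text
clock: 19.52
position: [457.4, -192.9, 10.9]
ee_rot: [-0.006, 1.0, -0.0, 0.001]
contact_force: [-0.4, 0.3, 3.9]
gripper_width: 28.9
grasp_force: 58.9
```

Emit:
{"api": "arm_command", "payload": {
  "rows": [
    {"grip": 0,"linear": [0,0,-50],"rot": [0,0,0]},
    {"grip": 0,"linear": [0,0,-100],"rot": [0,0,0]},
    {"grip": 0,"linear": [-8,40,-140],"rot": [0,0,0]},
    {"grip": 0,"linear": [-22,90,-155],"rot": [0,0,0]},
    {"grip": 0,"linear": [-35,145,-155],"rot": [0,0,0]},
    {"grip": 0,"linear": [-49,203,-155],"rot": [0,0,0]},
    {"grip": 0,"linear": [-63,261,-155],"rot": [0,0,0]},
    {"grip": 0,"linear": [-77,319,-155],"rot": [0,0,0]},
    {"grip": 0,"linear": [-91,377,-155],"rot": [0,0,0]},
    {"grip": 0,"linear": [-105,430,-155],"rot": [0,0,0]}
  ]
}}

```text
clock: 20.78
position: [556.8, 240.5, 165.1]
ee_rot: [-0.006, 1.0, 0.0, 0.0]
contact_force: [0.8, 0.8, -0.3]
gripper_width: 29.1
grasp_force: 59.6
```

```bash
python3 - <<'E'
from h import *
s=arm.read_state(); print(s["clock"],s["gripper_width"],s["contact_force"]); print(tool().round(4).tolist())
for i in range(3): p=shot("wrist","w7.png" if i==0 else None); print(tool()[:3,3].round(1))
E
```

```text
20.775 29.099902570578436 [ 0.80822435  0.79439801 -0.33641791]
[[-0.9999, -0.0114, 0.0007, 556.8367], [-0.0114, 0.9999, 0.0006, 240.4616], [-0.0007, 0.0006, -1.0, 165.0681], [0.0, 0.0, 0.0, 1.0]]
[559.2 246.2 164.8]
[557.9 243.1 164.4]
[556.8 240.7 164.2]
```

Emit:
{"api": "arm_command", "payload": {
  "rows": [
    {"grip": 0,"linear": [-1,12,0],"rot": [0,0,0]},
    {"grip": 0,"linear": [-1,12,0],"rot": [0,0,0]},
    {"grip": 0,"linear": [-1,12,0],"rot": [0,0,0]},
    {"grip": 0,"linear": [-1,12,0],"rot": [0,0,0]}
  ]
}}

```text
clock: 21.42
position: [557.7, 249.7, 164.6]
ee_rot: [-0.005, 1.0, 0.0, 0.0]
contact_force: [-0.1, 0.0, 0.4]
gripper_width: 29.1
grasp_force: 59.6
```

```bash
python3 - <<'E'
from h import *
P=[]
for i in range(6): shot("wrist","w7.png" if i==5 else None); P.append(tool()[:3,3])
print(np.mean(P,0).round(2),np.std(P,0).round(2))
E
```

```text
[557.7  250.06 164.52] [0.01 0.16 0.05]
```

View pics/w7.png

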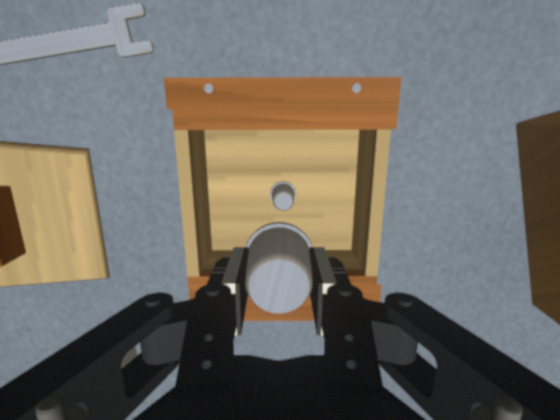

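Emit:
{"api": "arm_command", "payload": {
  "rows": [
    {"grip": 0,"linear": [-3.3,4,0],"rot": [0,0,0]},
    {"grip": 0,"linear": [-3.3,4,30],"rot": [0,0,0]},
    {"grip": 0,"linear": [-3.3,4,70],"rot": [0,0,0]},
    {"grip": 0,"linear": [-3.3,4,100],"rot": [0,0,0]},
    {"grip": 0,"linear": [-3.3,4,120],"rot": [0,0,0]},
    {"grip": 0,"linear": [-3.3,4,135],"rot": [0,0,0]},
    {"grip": 0,"linear": [-3.3,4,143],"rot": [0,0,0]},
    {"grip": 0,"linear": [-3.3,4,146],"rot": [0,0,0]},
    {"grip": 0,"linear": [-3.3,4,146],"rot": [0,0,0]}
  ]
}}

```text
clock: 22.85
position: [561.5, 254.9, 19.2]
ee_rot: [-0.006, 1.0, 0.001, 0.001]
contact_force: [-0.4, 0.5, -0.3]
gripper_width: 29.0
grasp_force: 59.6
```

Emit:
{"api": "arm_command", "payload": {
  "rows": [
    {"grip": 0,"linear": [0,0,1],"rot": [0,0,0]},
    {"grip": 0.65,"linear": [0,0,1],"rot": [0,0,0]},
    {"grip": 0.65,"linear": [0,0,1],"rot": [0,0,0]},
    {"grip": 0.65,"linear": [0,0,1],"rot": [0,0,0]},
    {"grip": 0.65,"linear": [0,0,-40],"rot": [0,0,0]},
    {"grip": 0.65,"linear": [0,0,-80],"rot": [0,0,0]},
    {"grip": 1,"linear": [0,0,-110],"rot": [0,0,0]},
    {"grip": 1,"linear": [0,0,-110],"rot": [0,0,0]},
    {"grip": 1,"linear": [0,0,-110],"rot": [0,0,0]}
  ]
}}

```text
clock: 23.98
position: [560.3, 254.1, 127.6]
ee_rot: [-0.005, 1.0, -0.0, -0.001]
contact_force: [-0.9, -0.0, -0.7]
gripper_width: 85.5
grasp_force: 0.0
```

```bash
cat >> v.py <<'E'
def top(k,x,y,save=None):
    """bright-grey blob of cup k in the well: compare extents with predicted silhouette on floor z=8"""
    p=shot("wrist",save); T=tool(); f=p["frame"].astype(int); rb,rt,h=DIM[k]
    c=proj(p,(x,y,8+h)); sat=f.max(2)-f.min(2); m=(sat<28).astype(np.uint8)
    _,l=cv2.connectedComponents(m); ci=c.astype(int); r,cc=np.where(l==l[ci[1],ci[0]])
    print("tcp",T[:3,3].round(1),"mask",cc.min(),cc.max()+1,r.min(),r.max()+1)
    for z in (8,12,20):
        H=np.array([proj(p,(x+q*np.cos(t),y+q*np.sin(t),zz)) for q,zz in((rb,z),(rt,z+h)) for t in np.linspace(0,6.28,40)]); print("z",z,H.min(0),H.max(0))
E
python3 - <<'E'
from v import *
top(2,561,254.3,"w8.png")
E
```

```text
tcp [560.1 253.9 127. ] mask 260 301 182 230
z 8 [257.9 179.7] [299.2 230.5]
z 12 [257.6 180.7] [299.5 232.4]
z 20 [256.9 182.7] [300.1 236.3]
```

View pics/w8.png

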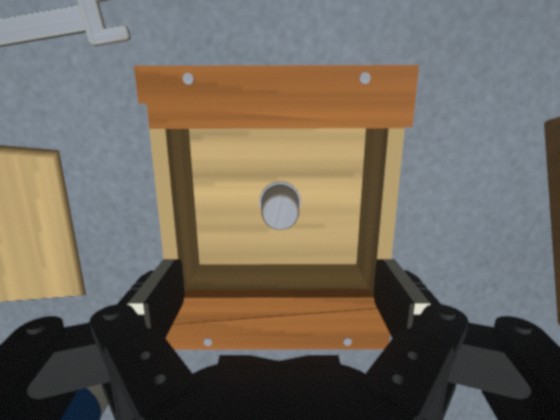

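Cup_2 is seated over cup_1 in the well at (280,206). Cup_3 is next.

Emit:
{"api": "arm_command", "payload": {
  "rows": [
    {"grip": 1,"linear": [0,-45,-20],"rot": [0,0,0]},
    {"grip": 1,"linear": [0,-103,-30],"rot": [0,0,0]},
    {"grip": 1,"linear": [0,-163,-30],"rot": [0,0,0]},
    {"grip": 1,"linear": [1,-223,-30],"rot": [0,0,0]},
    {"grip": 1,"linear": [1,-283,-30],"rot": [0,0,0]},
    {"grip": 1,"linear": [1,-343,-20],"rot": [0,0,0]},
    {"grip": 1,"linear": [2,-403,-10],"rot": [0,0,0]},
    {"grip": 1,"linear": [2,-451,-2],"rot": [0,0,0]},
    {"grip": 1,"linear": [2,-451,-2],"rot": [0,0,0]},
    {"grip": 1,"linear": [2,-451,-2],"rot": [0,0,0]}
  ]
}}

```text
clock: 25.28
position: [563.2, -196.6, 129.2]
ee_rot: [-0.005, 1.0, 0.0, -0.001]
contact_force: [0.3, -0.3, 0.0]
gripper_width: 85.1
grasp_force: 0.0
```

```bash
python3 - <<'E'
from h import *
p=cup(); fit(3,564,-196,p=p); fit(3,566,-198); p=fit(3,564,-196)
g=cv2.cvtColor(p["frame"],cv2.COLOR_RGB2GRAY); _,l=cv2.connectedComponents((g>110).astype(np.uint8)); c=proj(p,(564,-196,40)).astype(int); m=l==l[c[1],c[0]]
r,cc=np.where(m); print("mask",cc.min(),cc.max()+1,r.min(),r.max()+1)
for s in [(564,-196)]: h=hull(p,3,*s)[:,0]; print(s,h.min(0),h.max(0))
E
```

```text
tcp [ 563.5 -196.   129.7] yawx -0.0113
tip 0.72 [279. 198.] [ 565.  -196.2    0. ] tool shift [ -1.7  -0.2 129.7]
tip 0.61 [130. 219.] [ 585.  -328.5    0. ] tool shift [ -20.2 -132.8  129.6]
rect [255.1 169.3 308.8 233.5] 0.72
rect [ 60.7 182.5 168.  273.2] 0.69
rect [395.1 136.4 560.  304.1] 0.35
fit 3 [ 562.3 -194.2] resid 153 of 2768.0 tool shift [  1.6   1.2 130.3] tcp [ 564.  -195.5  130.3]
fit 3 [ 562.3 -194.2] resid 159 of 2732.0 tool shift [  1.7   1.2 130.5] tcp [ 564.  -195.4  130.5]
fit 3 [ 562.2 -194.4] resid 152 of 2736.0 tool shift [  1.9   1.1 130.6] tcp [ 564.1 -195.5  130.6]
mask 253 307 169 232
(564, -196) [251.1 170. ] [303.8 233.4]
```

Emit:
{"api": "arm_command", "payload": {
  "rows": [
    {"grip": 1,"linear": [1,1,45],"rot": [0,0,0]},
    {"grip": 1,"linear": [1,1,85],"rot": [0,0,0]},
    {"grip": 1,"linear": [1,1,110],"rot": [0,0,0]},
    {"grip": 1,"linear": [1,1,116],"rot": [0,0,0]},
    {"grip": 0,"linear": [1,1,116],"rot": [0,0,0]},
    {"grip": 0,"linear": [1,1,116],"rot": [0,0,0]},
    {"grip": 0,"linear": [1,1,116],"rot": [0,0,0]},
    {"grip": 0,"linear": [1,1,116],"rot": [0,0,0]}
  ]
}}

```text
clock: 26.52
position: [564.0, -195.7, 16.4]
ee_rot: [-0.006, 1.0, -0.0, 0.002]
contact_force: [-0.7, -0.3, 5.5]
gripper_width: 40.4
grasp_force: 60.3
```

Emit:
{"api": "arm_command", "payload": {
  "rows": [
    {"grip": 0,"linear": [0,0,-50],"rot": [0,0,0]},
    {"grip": 0,"linear": [0,0,-100],"rot": [0,0,0]},
    {"grip": 0,"linear": [0,50,-140],"rot": [0,0,0]},
    {"grip": 0,"linear": [0,110,-150],"rot": [0,0,0]},
    {"grip": 0,"linear": [-1,170,-150],"rot": [0,0,0]},
    {"grip": 0,"linear": [-1,230,-150],"rot": [0,0,0]},
    {"grip": 0,"linear": [-1,290,-150],"rot": [0,0,0]},
    {"grip": 0,"linear": [-2,350,-150],"rot": [0,0,0]},
    {"grip": 0,"linear": [-2,410,-150],"rot": [0,0,0]},
    {"grip": 0,"linear": [-2,448,-150],"rot": [0,0,0]}
  ]
}}

```text
clock: 27.78
position: [559.5, 255.1, 164.8]
ee_rot: [-0.006, 1.0, 0.0, 0.0]
contact_force: [-0.1, -0.3, -0.7]
gripper_width: 40.3
grasp_force: 60.8
```

Emit:
{"api": "arm_command", "payload": {
  "rows": [
    {"grip": 0,"linear": [0,1,0],"rot": [0,0,0]},
    {"grip": 0,"linear": [0,1,0],"rot": [0,0,0]},
    {"grip": 0,"linear": [0,1,0],"rot": [0,0,0]},
    {"grip": 0,"linear": [0,1,0],"rot": [0,0,0]}
  ]
}}

```text
clock: 28.28
position: [560.1, 252.3, 164.6]
ee_rot: [-0.005, 1.0, 0.0, 0.0]
contact_force: [-0.0, 0.8, -0.1]
gripper_width: 40.2
grasp_force: 60.8
```

```bash
python3 - <<'E'
from h import *
P=[]
for i in range(3): p=shot("wrist"); P.append(tool()[:3,3])
print(np.mean(P,0).round(2),np.std(P,0).round(2),arm.read_state()["gripper_width"])
f=p["frame"].astype(int); m=((f.max(2)-f.min(2))<28).astype(np.uint8); _,l=cv2.connectedComponents(m)
c=proj(p,(561,254,43)).astype(int); r,cc=np.where(l==l[c[1],c[0]]); print("cup2 mask",cc.min(),cc.max()+1,r.min(),r.max()+1)
H=np.array([proj(p,(561+q*np.cos(t),254+q*np.sin(t),zz)) for q,zz in((17.5,8),(14.5,43)) for t in np.linspace(0,6.28,40)]); print(H.min(0),H.max(0))
E
```

```text
[560.1  252.64 164.61] [0.01 0.14 0.02] 40.31040084960401
cup2 mask 0 560 0 420
[261.4 172. ] [298.  215.6]
```

Emit:
{"api": "arm_command", "payload": {
  "rows": [
    {"grip": 0,"linear": [-1.5,1.4,0],"rot": [0,0,0]},
    {"grip": 0,"linear": [-1.5,1.4,30],"rot": [0,0,0]},
    {"grip": 0,"linear": [-1.5,1.4,70],"rot": [0,0,0]},
    {"grip": 0,"linear": [-1.5,1.4,100],"rot": [0,0,0]},
    {"grip": 0,"linear": [-1.5,1.4,120],"rot": [0,0,0]},
    {"grip": 0,"linear": [-1.5,1.4,132],"rot": [0,0,0]},
    {"grip": 0,"linear": [-1.5,1.4,138],"rot": [0,0,0]},
    {"grip": 0,"linear": [-1.5,1.4,140.5],"rot": [0,0,0]},
    {"grip": 0,"linear": [-1.5,1.4,141],"rot": [0,0,0]}
  ]
}}

```text
clock: 29.55
position: [561.8, 255.1, 24.5]
ee_rot: [-0.006, 1.0, 0.0, 0.001]
contact_force: [-2.0, -0.6, 3.6]
gripper_width: 40.5
grasp_force: 61.2
```

Emit:
{"api": "arm_command", "payload": {
  "rows": [
    {"grip": 0.75,"linear": [0,0,0],"rot": [0,0,0]},
    {"grip": 0.75,"linear": [0,0,0],"rot": [0,0,0]},
    {"grip": 0.75,"linear": [0,0,0],"rot": [0,0,0]},
    {"grip": 0.75,"linear": [0,0,-40],"rot": [0,0,0]},
    {"grip": 0.75,"linear": [0,0,-80],"rot": [0,0,0]},
    {"grip": 1,"linear": [0,0,-104],"rot": [0,0,0]},
    {"grip": 1,"linear": [0,0,-104],"rot": [0,0,0]},
    {"grip": 1,"linear": [0,0,-104],"rot": [0,0,0]}
  ]
}}

```text
clock: 30.55
position: [560.7, 254.5, 126.3]
ee_rot: [-0.005, 1.0, -0.0, -0.001]
contact_force: [-0.9, -0.5, 0.4]
gripper_width: 85.6
grasp_force: 0.0
```

```bash
python3 - <<'E'
from v import *
top(3,561,254.5,"w9.png")
p=shot("scene"); q=shot("side")
for a in (p,q):
    for d in models.tip_of(a,"cup_1"):
        if d["score"]>.3: print(round(d["score"],2),ray(a,d["pixel"],0))
    for d in models.tip_of(a,"lid_pull")[:2]: print("pull",round(d["score"],2),ray(a,d["pixel"],32))
E
```

```text
tcp [560.6 254.3 125.9] mask 253 307 174 239
z 8 [250.6 173. ] [306.  239.9]
z 12 [250.1 173.8] [306.4 242. ]
z 20 [249.1 175.6] [307.4 246.3]
0.91 [552.6 255.8   0. ]
0.79 [ 593.2 -320.8    0. ]
pull 0.73 [588.4  -6.9  32. ]
pull 0.36 [548.8 261.2  32. ]
0.85 [ 576.1 -324.6    0. ]
0.64 [565.4 259.1   0. ]
pull 0.89 [590.9 -11.3  32. ]
```

Emit:
{"api": "arm_command", "payload": {
  "rows": [
    {"grip": 1,"linear": [0,-45,-20],"rot": [0,0,0]},
    {"grip": 1,"linear": [-2,-103,-30],"rot": [0,0,0]},
    {"grip": 1,"linear": [-4,-163,-30],"rot": [0,0,0]},
    {"grip": 1,"linear": [-6,-223,-30],"rot": [0,0,0]},
    {"grip": 1,"linear": [-8,-283,-30],"rot": [0,0,0]},
    {"grip": 1,"linear": [-10,-343,-30],"rot": [0,0,0]},
    {"grip": 1,"linear": [-12,-403,-30],"rot": [0,0,0]},
    {"grip": 1,"linear": [-14,-463,-20],"rot": [0,0,0]},
    {"grip": 1,"linear": [-16,-523,-10],"rot": [0,0,0]},
    {"grip": 1,"linear": [-17,-583,-4],"rot": [0,0,0]}
  ]
}}

```text
clock: 32.15
position: [584.5, -329.8, 130.6]
ee_rot: [-0.005, 1.0, 0.0, -0.0]
contact_force: [1.6, -0.2, 0.4]
gripper_width: 85.4
grasp_force: 0.0
```

Emit:
{"api": "arm_command", "payload": {
  "rows": [
    {"grip": 1,"linear": [0,0,0],"rot": [0,0,0]},
    {"grip": 1,"linear": [0,0,0],"rot": [0,0,0]},
    {"grip": 1,"linear": [0,0,0],"rot": [0,0,0]},
    {"grip": 1,"linear": [0,0,0],"rot": [0,0,0]}
  ]
}}

```text
clock: 32.65
position: [585.2, -326.7, 132.0]
ee_rot: [-0.006, 1.0, -0.0, 0.0]
contact_force: [-0.5, 0.3, 0.1]
gripper_width: 85.5
grasp_force: 0.0
```

```bash
python3 - <<'E'
from h import *
p=cup(); p=fit(5,584.5,-328,save="w10.png")
g=cv2.cvtColor(p["frame"],cv2.COLOR_RGB2GRAY); _,l=cv2.connectedComponents((g>110).astype(np.uint8)); c=proj(p,(584.5,-328,50)).astype(int); m=l==l[c[1],c[0]]
r,cc=np.where(m); print("mask",cc.min(),cc.max()+1,r.min(),r.max()+1)
h=hull(p,5,584.5,-328)[:,0]; print(h.min(0),h.max(0))
E
```

```text
tcp [ 585.2 -326.8  131.9] yawx -0.0126
tip 0.94 [276. 194.] [ 584.2 -328.2    0. ] tool shift [  1.1  -1.4 131.9]
rect [235.  157.  316.4 245.8] 0.66
fit 5 [ 582.8 -327.4] resid 138 of 6388.0 tool shift [  2.2  -0.  131.7] tcp [ 585.  -327.3  131.7]
mask 236 321 155 249
[234.7 156.3] [319.3 250.4]
```

View pics/w10.png

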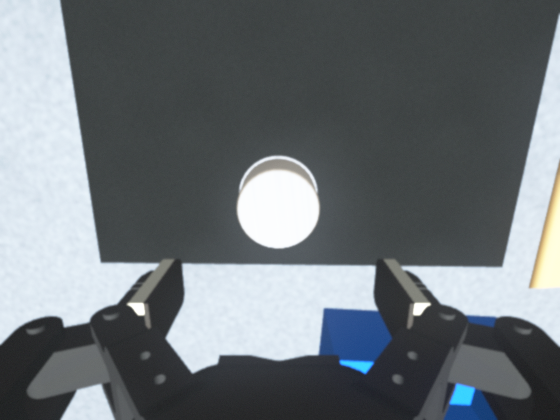

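Emit:
{"api": "arm_command", "payload": {
  "rows": [
    {"grip": 1,"linear": [1.2,-0.5,40],"rot": [0,0,0]},
    {"grip": 1,"linear": [1.2,-0.5,75],"rot": [0,0,0]},
    {"grip": 1,"linear": [1.2,-0.5,100],"rot": [0,0,0]},
    {"grip": 1,"linear": [1.2,-0.5,116],"rot": [0,0,0]},
    {"grip": 1,"linear": [1.2,-0.5,116.5],"rot": [0,0,0]},
    {"grip": 0,"linear": [1.2,-0.5,116.5],"rot": [0,0,0]},
    {"grip": 0,"linear": [1.2,-0.5,116.5],"rot": [0,0,0]},
    {"grip": 0,"linear": [1.2,-0.5,116.5],"rot": [0,0,0]},
    {"grip": 0,"linear": [1.2,-0.5,116.5],"rot": [0,0,0]}
  ]
}}

```text
clock: 33.98
position: [585.0, -329.0, 17.2]
ee_rot: [-0.006, 1.0, -0.001, 0.002]
contact_force: [0.8, 1.0, 6.2]
gripper_width: 61.3
grasp_force: 65.8
```

Emit:
{"api": "arm_command", "payload": {
  "rows": [
    {"grip": 0,"linear": [0,0,-40],"rot": [0,0,0]},
    {"grip": 0,"linear": [0,0,-90],"rot": [0,0,0]},
    {"grip": 0,"linear": [1,40,-135],"rot": [0,0,0]},
    {"grip": 0,"linear": [3,95,-155],"rot": [0,0,0]},
    {"grip": 0,"linear": [4,155,-155],"rot": [0,0,0]},
    {"grip": 0,"linear": [6,215,-155],"rot": [0,0,0]},
    {"grip": 0,"linear": [7,275,-155],"rot": [0,0,0]},
    {"grip": 0,"linear": [9,335,-155],"rot": [0,0,0]},
    {"grip": 0,"linear": [10,395,-155],"rot": [0,0,0]},
    {"grip": 0,"linear": [12,450,-155],"rot": [0,0,0]}
  ]
}}

```text
clock: 35.22
position: [565.9, 123.4, 169.9]
ee_rot: [-0.006, 1.0, 0.0, -0.0]
contact_force: [1.4, -0.2, -1.7]
gripper_width: 62.1
grasp_force: 65.8
```

Emit:
{"api": "arm_command", "payload": {
  "rows": [
    {"grip": 0,"linear": [1,50,0],"rot": [0,0,0]},
    {"grip": 0,"linear": [2,100,0],"rot": [0,0,0]},
    {"grip": 0,"linear": [3,125,0],"rot": [0,0,0]},
    {"grip": 0,"linear": [3,132,0],"rot": [0,0,0]},
    {"grip": 0,"linear": [3,132,0],"rot": [0,0,0]},
    {"grip": 0,"linear": [3,132,0],"rot": [0,0,0]},
    {"grip": 0,"linear": [3,132,0],"rot": [0,0,0]}
  ]
}}

```text
clock: 36.1
position: [562.4, 252.2, 170.1]
ee_rot: [-0.005, 1.0, -0.0, -0.0]
contact_force: [0.4, -0.6, -0.1]
gripper_width: 61.5
grasp_force: 65.8
```

```bash
python3 - <<'E'
from h import *
P=[]
for i in range(4): p=shot("wrist","w11.png"); P.append(tool()[:3,3])
print(np.mean(P,0).round(2),np.std(P,0).round(2),arm.read_state()["gripper_width"])
q=shot("side","side2.png")
for d in models.tip_of(q,"cup_1"): print(round(d["score"],2),np.round(d["pixel"]))
E
```

```text
[562.39 252.64 170.06] [0.02 0.19 0.01] 61.85322890357172
0.95 [183. 104.]
0.71 [196. 150.]
```

Emit:
{"api": "arm_command", "payload": {
  "rows": [
    {"grip": 0,"linear": [0.5,1.4,0],"rot": [0,0,0]},
    {"grip": 0,"linear": [0.5,1.4,40],"rot": [0,0,0]},
    {"grip": 0,"linear": [0.5,1.4,75],"rot": [0,0,0]},
    {"grip": 0,"linear": [0.5,1.4,100],"rot": [0,0,0]},
    {"grip": 0,"linear": [0.5,1.4,120],"rot": [0,0,0]},
    {"grip": 0,"linear": [0.5,1.4,133],"rot": [0,0,0]},
    {"grip": 0,"linear": [0.5,1.4,141],"rot": [0,0,0]},
    {"grip": 0,"linear": [0.5,1.4,145],"rot": [0,0,0]},
    {"grip": 0,"linear": [0.5,1.4,145.5],"rot": [0,0,0]},
    {"grip": 0,"linear": [0.5,1.4,145.5],"rot": [0,0,0]}
  ]
}}

```text
clock: 37.65
position: [562.1, 255.0, 25.3]
ee_rot: [-0.005, 1.0, 0.0, 0.001]
contact_force: [-0.5, -0.6, 2.6]
gripper_width: 61.8
grasp_force: 66.1
```

Emit:
{"api": "arm_command", "payload": {
  "rows": [
    {"grip": 0.95,"linear": [0,0,0],"rot": [0,0,0]},
    {"grip": 0.95,"linear": [0,0,0],"rot": [0,0,0]},
    {"grip": 0.95,"linear": [0,0,0],"rot": [0,0,0]},
    {"grip": 0.95,"linear": [0,0,-40],"rot": [0,0,0]},
    {"grip": 0.95,"linear": [0,0,-80],"rot": [0,0,0]},
    {"grip": 1,"linear": [0,0,-104],"rot": [0,0,0]},
    {"grip": 1,"linear": [0,0,-104],"rot": [0,0,0]},
    {"grip": 1,"linear": [0,0,-104],"rot": [0,0,0]}
  ]
}}

```text
clock: 38.65
position: [561.1, 254.3, 127.3]
ee_rot: [-0.005, 1.0, -0.0, -0.001]
contact_force: [-0.2, 0.1, 0.6]
gripper_width: 85.4
grasp_force: 0.0
```

```bash
python3 - <<'E'
from v import *
top(5,561.5,254.5,"w12.png")
p=shot("wrist"); print("mouth/home pred at 63",proj(p,(560,172,63)),proj(p,(558,332,63)))
for n in ("scene","side"):
    q=shot(n)
    for d in models.tip_of(q,"lid_pull")[:2]: print("pull",round(d["score"],2),ray(q,d["pixel"],32))
E
```

```text
tcp [560.9 254.2 126.9] mask 237 323 160 257
z 8 [233.9 159.7] [323. 259.]
z 12 [233.1 160.3] [323.7 261.4]
z 20 [231.4 161.7] [325.4 266.5]
mouth/home pred at 63 [157.1 217.6] [393.1 217.2]
pull 0.77 [592.6  -8.6  32. ]
pull 0.67 [585.5  -3.3  32. ]
```

View pics/w12.png

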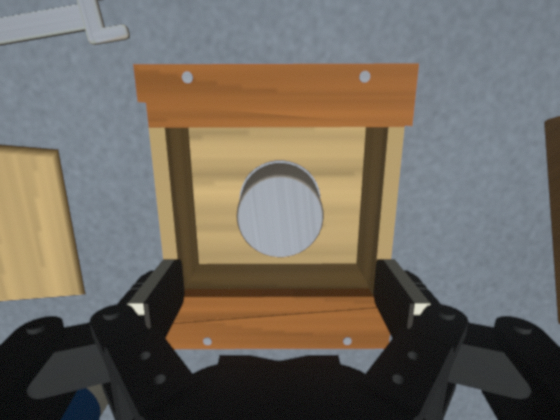

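```bash
python3 - <<'E'
from h import *
p=shot("wrist")
for n,a,z in [("L wall out",(149.5,127),63),("",(163,260),63),("R wall out",(405,127),63),("",(391.5,260),63),("rail near outer",(136,66),75),("",(418,64.5),75),("rail far outer",(168,349),75),("",(390,348),75),("near inner ledge/top",(150,128),75),("",(413,126),75),("far inner",(184,297),75),("",(375,297),75)]: print(n,ray(p,a,z))
E
```

```text
L wall out [500.9 172.9  63. ]
 [592.4 173.3  63. ]
R wall out [499.2 333.6  63. ]
 [590.6 334.9  63. ]
rail near outer [467.  173.3  75. ]
 [464.6 332.3  75. ]
rail far outer [657.4 175.4  75. ]
 [654.6 336.7  75. ]
near inner ledge/top [501.  177.9  75. ]
 [498.2 333.7  75. ]
far inner [614.4 190.   75. ]
 [612.9 321.9  75. ]
```

Cup_5 sits over the stack on the floor, centred at (280,210), and the well is clear. Now for the lid.

Emit:
{"api": "arm_command", "payload": {
  "rows": [
    {"grip": 1,"linear": [0,-50,-20],"rot": [0,0,0]},
    {"grip": 1,"linear": [-10,-110,-30],"rot": [0,0,0]},
    {"grip": 1,"linear": [-20,-170,-30],"rot": [0,0,0]},
    {"grip": 1,"linear": [-26,-225,-30],"rot": [0,0,0]},
    {"grip": 1,"linear": [-26,-264,-30],"rot": [0,0,0]},
    {"grip": 1,"linear": [-26,-264,-30],"rot": [0,0,0]},
    {"grip": 1,"linear": [-26,-264,-30],"rot": [0,0,0]},
    {"grip": 1,"linear": [-26,-264,-30],"rot": [0,0,0]}
  ]
}}

```text
clock: 40.0
position: [590.7, -7.9, 158.4]
ee_rot: [-0.006, 1.0, 0.0, 0.0]
contact_force: [1.1, 0.4, -0.3]
gripper_width: 85.3
grasp_force: 0.0
```

```bash
python3 - <<'E'
from h import *
p=shot("wrist","w13.png"); T=tool(); print(T[:3,3].round(1))
for d in models.tip_of(p,"lid_pull")[:2]: X=ray(p,d["pixel"],32); print(d,X,(T[:3,:3].T@(X-T[:3,3])).round(1))
f=p["frame"].astype(int); m=((f[...,0]-f[...,2]>75)&(f[...,0]<215)&(f[...,1]<130)).astype(np.uint8)
n,l,st,c=cv2.connectedComponentsWithStats(m)
for i in range(1,n):
    if st[i,4]>300: b=cv2.boxPoints(cv2.minAreaRect(np.argwhere(l==i)[:,::-1].astype(np.float32))); print(st[i],[ray(p,a,42)[:2].tolist() for a in b])
E
```

```text
[590.7  -7.8 158.4]
{'pixel': [277.8, 194.7], 'score': 0.76} [588.7  -8.3  32. ] [  2.   -0.5 126.4]
[540  45  20  42 548] [[470.6, 183.0], [470.4, 197.0], [498.6, 204.2], [498.8, 189.7]]
[ 270  158   17   80 1345] [[555.8, -14.9], [555.6, -2.0], [623.8, -0.8], [623.9, -14.6]]
[ 499  246   61   46 2495] [[674.0, 194.0], [629.9, 185.1], [629.3, 237.3], [673.3, 248.5]]
```

View pics/w13.png

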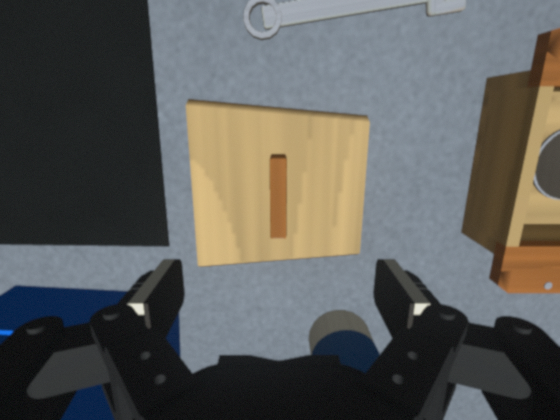

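The lid is where I left it, with the pull at (278,196) and its narrow end (right) facing the case. I'll grip it.

Emit:
{"api": "arm_command", "payload": {
  "rows": [
    {"grip": 1,"linear": [1,0,50],"rot": [0,0,0]},
    {"grip": 1,"linear": [1,0,100],"rot": [0,0,0]},
    {"grip": 1,"linear": [1,0,135],"rot": [0,0,0]},
    {"grip": 1,"linear": [1,0,141],"rot": [0,0,0]},
    {"grip": 0,"linear": [1,0,141],"rot": [0,0,0]},
    {"grip": 0,"linear": [1,0,141],"rot": [0,0,0]},
    {"grip": 0,"linear": [1,0,141],"rot": [0,0,0]},
    {"grip": 0,"linear": [1,0,141],"rot": [0,0,0]},
    {"grip": 0,"linear": [1,0,141],"rot": [0,0,0]},
    {"grip": 0,"linear": [1,0,141],"rot": [0,0,0]}
  ]
}}

```text
clock: 41.35
position: [590.3, -8.9, 18.6]
ee_rot: [-0.006, 1.0, 0.0, 0.001]
contact_force: [-1.1, 1.4, 7.2]
gripper_width: 12.6
grasp_force: 60.6
```

Emit:
{"api": "arm_command", "payload": {
  "rows": [
    {"grip": 0,"linear": [0,0,-40],"rot": [0,0,0]},
    {"grip": 0,"linear": [0,0,-85],"rot": [0,0,0]},
    {"grip": 0,"linear": [5,10,-112],"rot": [0,0,0]},
    {"grip": 0,"linear": [12,55,-112],"rot": [0,0,0]},
    {"grip": 0,"linear": [20,105,-112],"rot": [0,0,0]},
    {"grip": 0,"linear": [26,140,-112],"rot": [0,0,0]},
    {"grip": 0,"linear": [26,149,-112],"rot": [0,0,0]},
    {"grip": 0,"linear": [26,149,-112],"rot": [0,0,0]},
    {"grip": 0,"linear": [26,149,-112],"rot": [0,0,0]},
    {"grip": 0,"linear": [26,149,-112],"rot": [0,0,0]}
  ]
}}

```text
clock: 42.6
position: [562.0, 138.6, 129.3]
ee_rot: [-0.005, 1.0, -0.0, -0.0]
contact_force: [0.3, -0.4, -1.4]
gripper_width: 12.6
grasp_force: 59.5
```

```bash
python3 - <<'E'
from h import *
p=shot("wrist","w14.png"); print(tool().round(3).tolist()); 
# near-edge colours: print column where rail outer etc.
print(proj(p,(560.8,253,63)),arm.read_state()["gripper_width"])
E
```

```text
[[-1.0, -0.009, -0.0, 562.06], [-0.009, 1.0, -0.0, 138.759], [0.0, -0.0, -1.0, 129.345], [0.0, 0.0, 0.0, 1.0]]
[444.8 218.6] 12.973314330618567
```

View pics/w14.png

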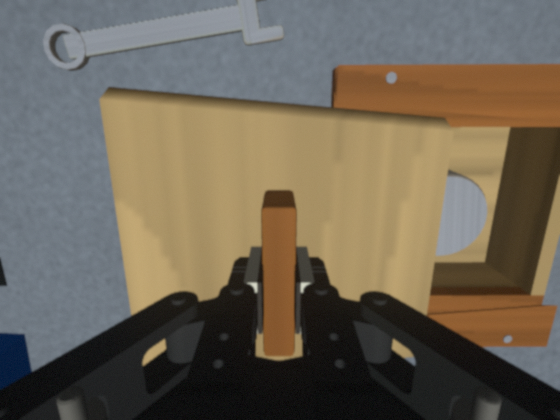

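The lid hangs level over the mouth, narrow end towards the case, between the rails at (333,90) and (430,330). I'll lower it between the ways.

Emit:
{"api": "arm_command", "payload": {
  "rows": [
    {"grip": 0,"linear": [0,0,20],"rot": [0,0,0]},
    {"grip": 0,"linear": [0,0,38],"rot": [0,0,0]},
    {"grip": 0,"linear": [0,0,45],"rot": [0,0,0]},
    {"grip": 0,"linear": [0,0,47],"rot": [0,0,0]},
    {"grip": 0,"linear": [0,0,47],"rot": [0,0,0]},
    {"grip": 0,"linear": [0,0,47],"rot": [0,0,0]}
  ]
}}

```text
clock: 43.4
position: [562.4, 139.9, 83.1]
ee_rot: [-0.005, 1.0, 0.0, 0.001]
contact_force: [0.2, -0.0, -2.2]
gripper_width: 12.9
grasp_force: 59.5
```

Emit:
{"api": "arm_command", "payload": {
  "rows": [
    {"grip": 0,"linear": [0,0,1.5],"rot": [0,0,0]},
    {"grip": 0,"linear": [0,0,1.5],"rot": [0,0,0]},
    {"grip": 0,"linear": [0,0,1.5],"rot": [0,0,0]}
  ]
}}

```text
clock: 43.78
position: [562.3, 139.9, 81.5]
ee_rot: [-0.006, 1.0, 0.0, 0.001]
contact_force: [-0.8, -0.2, 2.1]
gripper_width: 12.9
grasp_force: 60.0
```

Contact with the ledges. Slide it in.

Emit:
{"api": "arm_command", "payload": {
  "rows": [
    {"grip": 0,"linear": [0.2,10,0],"rot": [0,0,0]},
    {"grip": 0,"linear": [0.4,25,0],"rot": [0,0,0]},
    {"grip": 0,"linear": [0.4,40,0],"rot": [0,0,0]},
    {"grip": 0,"linear": [0.5,55,0],"rot": [0,0,0]},
    {"grip": 0,"linear": [0.5,68,0],"rot": [0,0,0]},
    {"grip": 0,"linear": [0.6,78,0],"rot": [0,0,0]},
    {"grip": 0,"linear": [0.6,82,0],"rot": [0,0,0]},
    {"grip": 0,"linear": [0.6,82,0],"rot": [0,0,0]}
  ]
}}

```text
clock: 44.78
position: [560.8, 223.5, 81.6]
ee_rot: [-0.006, 1.0, 0.0, 0.001]
contact_force: [-0.7, -2.0, 6.1]
gripper_width: 12.5
grasp_force: 60.5
```

Emit:
{"api": "arm_command", "payload": {
  "rows": [
    {"grip": 0.3,"linear": [0,0,0],"rot": [0,0,0]},
    {"grip": 0.3,"linear": [0,0,0],"rot": [0,0,0]},
    {"grip": 0.3,"linear": [0,0,0],"rot": [0,0,0]},
    {"grip": 0.3,"linear": [0,5,0],"rot": [0,0,0]},
    {"grip": 0.3,"linear": [0,10,0],"rot": [0,0,0]},
    {"grip": 0.3,"linear": [0,16,0],"rot": [0,0,0]},
    {"grip": 0.3,"linear": [0,22,0],"rot": [0,0,0]},
    {"grip": 0.3,"linear": [0,26,0],"rot": [0,0,0]},
    {"grip": 0.3,"linear": [0,26,0],"rot": [0,0,0]}
  ]
}}

```text
clock: 45.9
position: [560.3, 248.3, 80.9]
ee_rot: [-0.006, 1.0, 0.0, 0.0]
contact_force: [-0.2, 0.2, -0.1]
gripper_width: 25.6
grasp_force: 0.0
```

Emit:
{"api": "arm_command", "payload": {
  "rows": [
    {"grip": 0.3,"linear": [0,2,0],"rot": [0,0,0]},
    {"grip": 0.3,"linear": [0,4,0],"rot": [0,0,0]},
    {"grip": 0.3,"linear": [0,6,0],"rot": [0,0,0]},
    {"grip": 0.3,"linear": [0,7,0],"rot": [0,0,0]},
    {"grip": 0.3,"linear": [0,7,0],"rot": [0,0,0]}
  ]
}}

```text
clock: 46.52
position: [559.8, 254.3, 80.9]
ee_rot: [-0.005, 1.0, -0.0, -0.0]
contact_force: [-1.7, -3.9, 1.6]
gripper_width: 25.0
grasp_force: 1.7
```

Emit:
{"api": "arm_command", "payload": {
  "rows": [
    {"grip": 0.3,"linear": [0,1,0],"rot": [0,0,0]},
    {"grip": 0.3,"linear": [0,2,0],"rot": [0,0,0]},
    {"grip": 0.3,"linear": [0,3,0],"rot": [0,0,0]},
    {"grip": 0.3,"linear": [0,3,0],"rot": [0,0,0]}
  ]
}}

```text
clock: 47.02
position: [559.7, 257.4, 80.7]
ee_rot: [-0.005, 1.0, -0.0, -0.0]
contact_force: [-2.2, -3.7, 1.3]
gripper_width: 25.7
grasp_force: 2.2
```

Emit:
{"api": "arm_command", "payload": {
  "rows": [
    {"grip": 0.3,"linear": [0,1,0],"rot": [0,0,0]},
    {"grip": 0.3,"linear": [0,2,0],"rot": [0,0,0]},
    {"grip": 0.3,"linear": [0,2,0],"rot": [0,0,0]}
  ]
}}

```text
clock: 47.4
position: [559.6, 258.8, 80.7]
ee_rot: [-0.005, 1.0, -0.001, -0.001]
contact_force: [-1.8, -5.8, 2.2]
gripper_width: 26.0
grasp_force: 3.0
```

Emit:
{"api": "arm_command", "payload": {
  "rows": [
    {"grip": 0.3,"linear": [0,0.7,0],"rot": [0,0,0]},
    {"grip": 0.3,"linear": [0,1.4,0],"rot": [0,0,0]},
    {"grip": 0.3,"linear": [0,1.4,0],"rot": [0,0,0]}
  ]
}}

```text
clock: 47.78
position: [559.5, 258.8, 80.7]
ee_rot: [-0.005, 1.0, -0.002, -0.001]
contact_force: [-1.1, -10.2, 3.7]
gripper_width: 25.4
grasp_force: 4.8
```

Emit:
{"api": "arm_command", "payload": {
  "rows": [
    {"grip": 0.3,"linear": [0,0.7,0],"rot": [0,0,0]},
    {"grip": 0.3,"linear": [0,1,0],"rot": [0,0,0]},
    {"grip": 0.3,"linear": [0,1,0],"rot": [0,0,0]}
  ]
}}

```text
clock: 48.15
position: [559.5, 258.8, 80.7]
ee_rot: [-0.005, 1.0, -0.003, -0.002]
contact_force: [-0.5, -12.5, 3.4]
gripper_width: 25.5
grasp_force: 6.1
```

Emit:
{"api": "arm_command", "payload": {
  "rows": [
    {"grip": 0.3,"linear": [0,1,0],"rot": [0,0,0]},
    {"grip": 0.3,"linear": [0,2,0],"rot": [0,0,0]},
    {"grip": 0.3,"linear": [0,2,0],"rot": [0,0,0]}
  ]
}}

```text
clock: 48.52
position: [559.5, 258.9, 80.6]
ee_rot: [-0.005, 1.0, -0.004, -0.002]
contact_force: [2.3, -17.6, 4.5]
gripper_width: 25.4
grasp_force: 8.7
```

Emit:
{"api": "arm_command", "payload": {
  "rows": [
    {"grip": 0.3,"linear": [0,-4,0],"rot": [0,0,0]},
    {"grip": 0.3,"linear": [0,-9,0],"rot": [0,0,0]},
    {"grip": 0.6,"linear": [0,-9.5,0],"rot": [0,0,0]},
    {"grip": 0.6,"linear": [0,-9.5,0],"rot": [0,0,0]},
    {"grip": 0.6,"linear": [0,-9.5,-40],"rot": [0,0,0]},
    {"grip": 0.6,"linear": [0,-9.5,-90],"rot": [0,0,0]},
    {"grip": 0.6,"linear": [0,-9.5,-140],"rot": [0,0,0]},
    {"grip": 0.6,"linear": [0,-9.5,-140],"rot": [0,0,0]},
    {"grip": 0.6,"linear": [0,-9.5,-140],"rot": [0,0,0]}
  ]
}}

```text
clock: 49.65
position: [559.7, 255.0, 220.6]
ee_rot: [-0.005, 1.0, 0.0, -0.0]
contact_force: [-0.3, 0.0, -0.4]
gripper_width: 50.9
grasp_force: 0.0
```

```bash
python3 - <<'E'
from h import *
p=shot("wrist","w15.png"); T=tool(); print(T[:3,3].round(1))
for d in models.tip_of(p,"lid_pull")[:2]: print(d, ray(p,d["pixel"],95))
f=p["frame"]; w=proj(p,(561,173,63)); e=proj(p,(559.6,333,63)); print("mouth,end px",w,e)
# edges along image row through x=530 world, near mouth and end
g=cv2.GaussianBlur(cv2.cvtColor(f,cv2.COLOR_RGB2HSV)[...,1],(3,3),0).astype(int)
for xw in (525,535,545,590):
    r=int(proj(p,(xw,253,68))[1]); c=np.where(g[r]>70)[0]; c=c[(c>w[0]-40)&(c<e[0]+40)]; print(xw,"lid+case cols",c.min(),c.max(),ray(p,(c.min(),r),73)[1],ray(p,(c.max()+1,r),73)[1])
for n in ("scene","side"):
    q=shot(n)
    for k in ("spanner","spray_can","parts_bin"): print(n,k,[np.round(d["rect"]).tolist() for d in models.spot_in(q,k)][:1])
    for d in models.spot_in(q,"cup_1"): print("cup",round(d["score"],2),np.round(d["rect"]))
E
```

```text
[559.5 254.7 219.7]
{'pixel': [275.8, 198.3], 'score': 0.65} [560.7 253.   95. ]
mouth,end px [192.7 189.4] [359.4 189.7]
525 lid+case cols 188 364 173.6 332.7
535 lid+case cols 189 363 173.8 332.6
545 lid+case cols 189 363 173.2 333.4
590 lid+case cols 193 359 174.1 333.3
scene spanner [[320.0, 173.0, 390.0, 202.0]]
scene spray_can [[290.0, 253.0, 328.0, 316.0]]
scene parts_bin [[143.0, 210.0, 241.0, 298.0]]
cup 0.74 [376. 203. 471. 303.]
side spanner [[159.0, 199.0, 210.0, 246.0]]
side spray_can [[285.0, 100.0, 319.0, 181.0]]
side parts_bin [[328.0, 181.0, 420.0, 272.0]]
```

The lid's ends measure y = 173.5 and 333, against 173.3 and 334 for the case ends, so it is flush. It held a 17 N push, and the can, bin and spanner have not moved.

```bash
python3 -c "
from bench import job; print(job.job_done())"
```

```text
the job is handed in; nothing more can be done
None
```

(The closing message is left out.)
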